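Set and lock the eccentric on a vial guide with a go/no-go gauge

TASK

Swing the red lever so that the eccentric disc leaves the right gap for vials: the gauge's narrow steel nose must pass between disc and fence while its wide blue body must not. Then check it by sliding the gauge along its track, nose first, until the blue step stops against the disc, and draw it back along the track until the nose is completely clear of the disc. Finally press the brass lock bush straight down until its shoulder is fully home, leaving the setting as it is, the gauge lying in its track and the things around undisturbed.

Things in the scene. Friction and masses are not known exactly. Their poses are not given: they have to be found in the camera images.
- vial_guide: Fixed grey base plate 130 x 235 x 12 mm of a vial guide. Origin: on the eccentric's vertical pivot axis, at bench level; z up, y along the gauge's track. Plate spans x -56..74, y -171..64 mm. Steel fence: track-side face at x = 48, 18 thick, along the whole plate. Near guide bar: face at x = 17, 16 thick, y -167..-46. Both have tops at z = 38. Track floor z = 12.
- track_end (a point): Middle of the face of the low black end stop (22 mm high over the bench) that closes the track on the guide's -y side, at x = 32.5, y = -160.5, z = 22 mm in the guide's frame. The track is 31 mm wide between near bar and fence; on each side a 4 mm thick lip (z 34..38) overhangs it by 4 mm and holds the gauge down with 2 mm of play.
- eccentric (a joint): Angle q (rad, -1.2..0.9) of disc and lever about the guide's z, positive anticlockwise from above. Gap from disc to fence = 26 - 12 sin q mm; it must be over 24 and under 28 (q = 0 is the middle). Starts too wide, q -1.1..-0.55. Stiff: takes 1.3 N m (about 15 N at the lever's post), stays where left.
- disc_centre (a point): Centre of the top face (z = 33.5 mm) of the white eccentric disc, radius 22 mm, 21 mm high. It lies 12 mm off the pivot: at x = 12 sin q, y = -12 cos q mm in the guide's frame (q: the eccentric's angle).
- lever_knob (a point): Centre of the top (z = 78 mm) of the upright red round post at the lever's end, 18 mm diameter, rising from z = 34; in the guide's frame at x = -90 cos q, y = -90 sin q mm. Pushing it anticlockwise seen from above closes the gap. The steel lever bar from disc to post is 12 mm wide, z 24..33 mm.
- lock_bush (a joint): Travel (m) of the brass lock bush in the pivot, positive downward: starts at 0 to 0.003, fully home at 0.008, when its shoulder meets the hub. Slides against about 8 N of friction and stays where it is left.
- bush_top (a point): Centre of the flat top of the brass bush's round shoulder, 26 mm diameter, 6 mm thick, on the pivot axis; at z = 48 mm at travel 0, 40 mm when home (6.5 mm above the disc's top).
- gauge: Loose go/no-go gauge, about 0.25 kg, in the track, axes about parallel to the guide's. Origin: centre of the underside of its blue body, 28 wide (x), 50 long (y), 20 mm high. Starts at y -130..-115 mm in the guide's frame; its step meets the disc at y about -50 to -39 if the gap is right; the nose is clear of the disc below y = -101; its tail meets the end stop at -135.5.
- gauge_knob (a point): Centre of the top (z = 72 mm over the bench) of the gauge's upright black round post, 18 mm diameter, 40 mm high above the blue body, at x = 0, y = -10 mm of the gauge.
- gauge_nose (a point): Foremost point of the gauge's steel nose, at half height (x = 2, y = 65, z = 10 mm of the gauge). The nose is 24 mm wide with a fully rounded tip, runs from the step at y = 25 to y = 65, and is flush with the body on the fence (+x) side, so the step is on the disc's side.
- hdpe_left: White plastic bottle with blue cap, 64 mm diameter, 150 mm high, standing on the bench; origin at the centre of its underside. Bystander.
- vial_1: Small clear vial with white cap, 23 mm diameter, 45 mm high; origin at the centre of its underside. Bystander.
- beaker_250: Clear beaker 78 x 88 x 94 mm; origin at the centre of its underside. Bystander.
- marker_left: White marker pen with blue cap lying on the bench, 135 mm long, 16 mm thick; origin at its underside. Bystander.
Things that resemble listed ones, but are neither listed nor needed, are in the scene too. What is shaped like the gauge but brown or pink is not meant.

How it is judged:
By the outcome, as a careful person would: the job done as asked, in the order asked, and still so for the second after the job is handed in, with the robot touching nothing.
It also fails if it takes over 58 s, if anything falls off the work surface, if the arm or the gripper's body presses on something with over 40 N, if the wrist force passes 120 N, or if a joint passes its speed limit or range.

ROBOT

A 7-joint arm with a two-finger parallel gripper is mounted at the origin on a cart in front of the work surface, level with it; the furniture and walls round the work are solid. World frame = base frame: x ahead of the robot, y to its left, z up, the work surface at z = 0. Lengths are in mm, angles in rad, forces in N, time in s.
With the tool pointing down it reaches from about 425 to 950 mm from the base axis. Payload 4.7 kg.
Tool frame: the origin (TCP) lies midway between the tips of the shut fingers; the grasp point (between the pads) lies 19 mm behind it; z points along the fingers, y is the line along which they close (so a half turn about z gives the same grasp; the last joint's range is limited). The gripper opens to 85 mm and grips with 20 to 120 N. Pads are 22 mm wide; open, the fingers measure 114 mm over their backs; the gripper's body (76 mm by 85 mm) begins 54 mm behind the grasp point. The pads swing forward as they close: fully open they stand 13 mm farther back than shut.
Start: joints at [1.251, 0.469, -0.049, 1.532, 0.024, 1.141, -0.082], TCP at [193.582, -646.664, 231.335] pointing down, gripper open.
Joint ranges: [-2.59, 2.59], [-0.33, 1.99], [-1.39, 1.29], [0.1, 2.45], [-1.04, 4.18], [0.21, 1.99], [-2.66, 2.66]. Speed limits (rad/s): [2.57, 2.57, 3.14, 3.14, 3.14, 3.14, 3.14].

INTERFACE

Orientations are given as a 3x3 rotation matrix whose columns are the frame's x, y, z axes.
In Python, from cell import * gives the robot as it stands.
- The arm moves only by the tool apply_moves, never from a script. Its argument "moves" is a list that holds one entry, the list of rows, each a list of 5 numbers: the opening, from -1 (shut) to 1 (fully open), then the shift along the tool's x, y, z in mm, then the turn about the tool's z in rad. A call has 1 to 5 rows; each row is the pose to reach, as a shift and turn from the pose commanded when the call began, along the tool's axes at that moment; what a row does not reach only later rows make up. A row lasts 1/8 s, in which the tool goes at most 62.5 mm and 10.7 degrees, less where a joint would pass 70% of its speed; a pose out of reach is approached as far as the arm can. A call with a gripper value outside its range is refused whole. The fingers move at their own pace and stop on an object; "newtons" is the grip in N (left out, the last holds). Time passes only in rows, so rows that repeat a pose let the fingers close. It gives the time, the measured TCP pose, the force, the opening and the grip force at its end, in the units of the state.
- sense(): the state, without advancing time (a new reading comes with each control period).
- snapshot(name): name is "scene" or "side" or "wrist"; returns the picture (420x560x3 uint8, red, green, blue); there is no depth.
- camera_params(name): a dict with "K" (3x3 intrinsics, pixels), "world_to_cam" (4x4, takes a point from world to camera coordinates). Camera axes: x right, y down, z forward; pixel columns grow to the right and rows downward; lengths in mm; the calibration is good to about 2 mm. A picture is of the moment at which its call begins: read the wrist's pose just before it. camera_params takes no time and is no camera call; for the wrist camera it gives the pose at the moment of the call.
- finish_job(): hands the job in; it is judged then, once.
The state is a dict: "clock": time; "joints": joint angles; "qvel": joint speeds; "joint_efforts": joint torques, N m; "ee_pos": TCP position; "tcp_rot": TCP orientation; "wrist_force": force on the tool from outside, world axes, zero at the start; "ft_torque": the same for the moment, N m; "width": finger opening in mm; "finger_force": force on a finger pad.
Only numpy, scipy, OpenCV 4.12 (cv2) and the standard library are available. Lean on these libraries where they do the work, as an engineer would, in place of code of your own. Each camera call takes 0.05 s, during which the arm holds its last target. There are 200 camera calls.

## Working session

There is one attempt and no reset: what is moved stays moved. The work goes in short steps, Python scripts to look and compute and a tool call to move; the robot and the scene stay as the last step left them, time stands still between calls to the robot, and variables do not carry over. Pictures are saved under pics/ and viewed, at most 10 in all, crops included, and the job is handed in when it is done.

Besides the shell and the picture viewer there is one more tool, called after ">>>" in YAML: its name, and indented under it one key for each argument. apply_moves: Moves the arm, as the interface text tells. Its arguments: {"type":"object","properties":{"moves":{"type":"array"},"newtons":{"type":"number"}},"required":["moves"]}

```bash
mkdir -p pics; python3 - <<'E'
from cell import *
import cv2
s=sense();print({k:s[k] for k in("clock","ee_pos","tcp_rot","width","wrist_force")})
for n in("scene","side"):
    cv2.imwrite(f"pics/{n}0.png",snapshot(n)[:,:,::-1])
    p=camera_params(n);print(n,p)
E
```

```text
{'clock': 0.0, 'ee_pos': array([ 193.34204472, -646.1130353 ,  230.24348378]), 'tcp_rot': array([[ 9.58009721e-01,  2.86734939e-01, -6.69738735e-04],
       [ 2.86735697e-01, -9.58007972e-01,  1.83468526e-03],
       [-1.15546681e-04, -1.94968432e-03, -9.99998093e-01]]), 'width': 85.29070448806077, 'wrist_force': array([-0.05659857,  0.92136838, -0.28724578])}
scene {'K': array([[478.75560606,   0.        , 282.96615195],
       [  0.        , 478.75560606, 215.18622812],
       [  0.        ,   0.        ,   1.        ]]), 'world_to_cam': array([[-8.98713446e-01, -4.38534371e-01,  1.32225259e-03,
         4.64313003e+02],
       [-3.46840288e-01,  7.08947992e-01, -6.14080255e-01,
         1.61068367e+02],
       [ 2.68357890e-01, -5.52340792e-01, -7.89242480e-01,
         1.06501565e+03],
       [ 0.00000000e+00,  0.00000000e+00,  0.00000000e+00,
         1.00000000e+00]])}
side {'K': array([[421.14710671,   0.        , 283.26140803],
       [  0.        , 421.14710671, 216.82767998],
       [  0.        ,   0.        ,   1.        ]]), 'world_to_cam': array([[ 9.99539508e-01, -2.16686575e-02, -2.12424200e-02,
        -4.86862072e+02],
       [-2.90130422e-02, -4.77382568e-01, -8.78216446e-01,
         1.17127950e+02],
       [ 8.88901037e-03,  8.78428342e-01, -4.77791411e-01,
         9.70566240e+02],
       [ 0.00000000e+00,  0.00000000e+00,  0.00000000e+00,
         1.00000000e+00]])}
```

View pics/scene0.png

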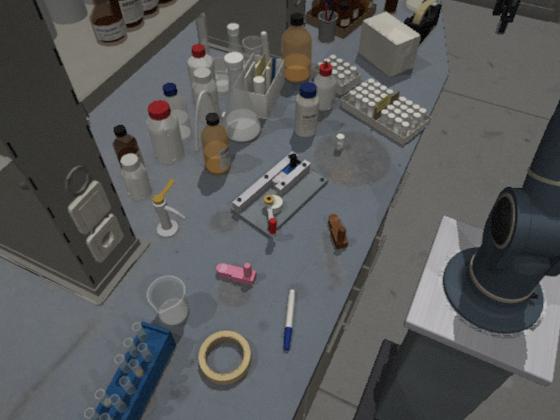

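View pics/side0.png

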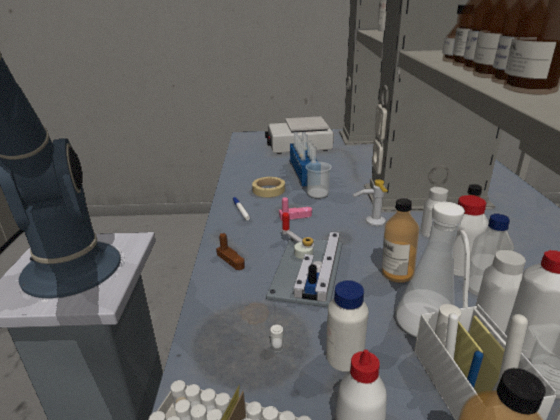

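The scene picture shows the guide at about (280,190), the red post at (272,225), the bush at (269,200) and the black gauge knob at (293,158). In the side picture the same three are at (286,215), (308,242) and (312,270). The blue-capped bottle and the vial stand beyond the track's end. Next I'll triangulate.

```bash
cat > h.py <<'E'
import numpy as np, cv2
from cell import *
def ray(p,uv):
    W=p["world_to_cam"];R=W[:3,:3];o=-R.T@W[:3,3]
    return o,R.T@np.linalg.inv(p["K"])@np.array([uv[0],uv[1],1.])
def onz(p,uv,z):
    o,d=ray(p,uv);return o+d*(z-o[2])/d[2]
def proj(p,X):
    c=p["world_to_cam"]@np.append(X,1);c=p["K"]@c[:3];return c[:2]/c[2]
def crop(img,x,y,w,h,f):
    return cv2.resize(img[y:y+h,x:x+w],None,fx=f,fy=f,interpolation=cv2.INTER_CUBIC)
E
python3 - <<'E'
from h import *
a=cv2.imread("pics/scene0.png");b=cv2.imread("pics/side0.png")
A=crop(a,220,135,120,110,5);B=crop(b,260,195,100,110,5)
cv2.imwrite("pics/c1.png",A);cv2.imwrite("pics/c2.png",B)
ps,pd=camera_params("scene"),camera_params("side")
for z,u,v,n in((78,(272,220),(286,209),"knob"),(45,(269,199),(308,240),"bush"),(72,(293,156),(312,266),"gk")):
    print(n,onz(ps,u,z).round(),onz(pd,v,z).round())
E
```

```text
knob [496.  99.  78.] [498. 112.  78.]
bush [544.  22.  45.] [545.  18.  45.]
gk [ 543. -111.   72.] [ 543. -124.   72.]
```

View pics/c1.png

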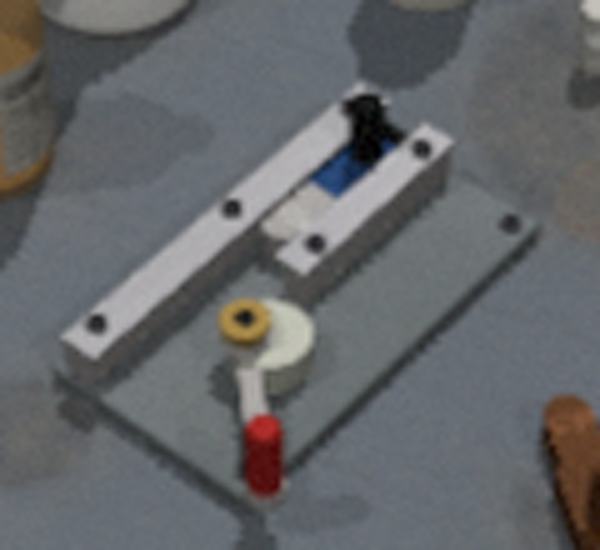

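View pics/c2.png

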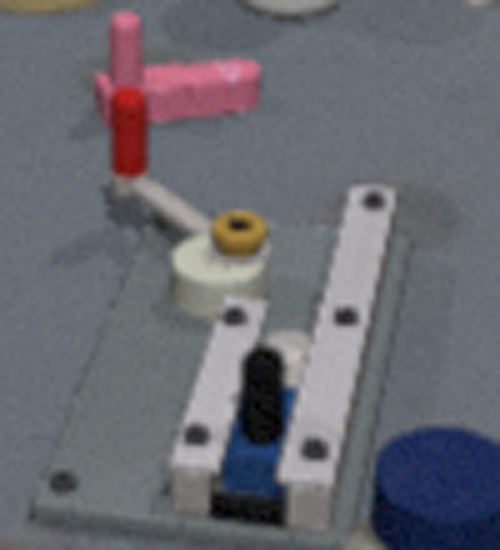

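The crops give the following full-picture pixels:

| Point | Scene | Side |
|---|---|---|
| Post top | (272.8,219.6) | (285.8,213.6) |
| Bush top | (268.8,198) | (308,239.4) |
| Gauge knob top | (292.6,155.4) | (312.8,265.6) |

The fence's screws and ends are clear in both views, and the gauge lies in the track near its end.

```bash
python3 - <<'E'
from h import *
ps,pd=camera_params("scene"),camera_params("side")
def tri(u,v):
    (o1,d1),(o2,d2)=ray(ps,u),ray(pd,v)
    d1/=np.linalg.norm(d1);d2/=np.linalg.norm(d2)
    t=np.linalg.lstsq(np.c_[d1,-d2],o2-o1,rcond=None)[0]
    a,b=o1+t[0]*d1,o2+t[1]*d2
    return (a+b)/2,np.linalg.norm(a-b)
S=lambda x,y:(220+x/5,135+y/5)
D=lambda x,y:(260+x/5,195+y/5)
P={"post":(S(264,423),D(129,93),78),"bush":(S(244,315),D(240,222),46),"gk":(S(363,102),D(264,353),72),
"fs_far":(S(96,324),D(374,201),38),"fs_mid":(S(232,209),D(346,317),38),
"ns_a":(S(316,243),D(235,316),38),"ns_b":(S(422,149),D(197,436),38),"plate":(S(510,223),D(63,483),12)}
for n,(u,v,z) in P.items():
    t,e=tri(u,v);print(n,t.round(1),round(e,1),onz(ps,u,z).round(1),onz(pd,v,z).round(1))
E
```

```text
post [496.7  94.3  74.5] 0.5 [495.2  96.7  78. ] [496.8  88.   78. ]
bush [545.5  19.8  45.3] 0.2 [545.1  20.4  46. ] [545.5  18.7  46. ]
gk [ 545.6 -116.3   67.9] 1.2 [ 544.5 -112.7   72. ] [ 544.5 -122.4   72. ]
fs_far [611.6  50.1  36.1] 0.1 [610.7  51.4  38. ] [611.2  47.   38. ]
fs_mid [586.7 -46.8  36.2] 0.5 [585.7 -45.4  38. ] [586.6 -49.3  38. ]
ns_a [538.2 -44.4  36.8] 1.0 [537.2 -43.4  38. ] [538.6 -46.   38. ]
ns_b [ 517.3 -127.8   36.2] 0.5 [ 516.4 -126.2   38. ] [ 517.4 -130.    38. ]
plate [ 463.  -122.5   10.4] 0.3 [ 462.7 -121.1   12. ] [ 462.9 -124.5   12. ]
```

>>> apply_moves:
  moves:
    - [[1,60,-31,0,0.18],[1,120,-62,0,0.37],[1,180,-92,0,0.55],[1,240,-123,0,0.74],[1,300,-154,0,0.92]]

```text
clock: 0.72
ee_pos: [416.5, -432.3, 231.0]
tcp_rot: [[0.811, -0.584, -0.0], [-0.584, -0.811, 0.0], [-0.0, -0.0, -1.0]]
wrist_force: [0.6, 0.4, -0.0]
width: 85.3
finger_force: 0.0
```

```bash
cat >> h.py <<'E'
G0=np.array([545.3,19.7]);YAW=-0.25
def g2w(x,y,G=None,yaw=None):
    G=G0 if G is None else G;yaw=YAW if yaw is None else yaw
    c,s=np.cos(yaw),np.sin(yaw);return G+np.array([c*x-s*y,s*x+c*y])
def w2g(p):
    c,s=np.cos(YAW),np.sin(YAW);d=np.asarray(p)[:2]-G0;return np.array([c*d[0]+s*d[1],-s*d[0]+c*d[1]])
def plan(xyz,ydir):
    "shift and turn in tool axes from measured pose; ydir = world angle of tool y (mod pi)"
    s=sense();R=s["tcp_rot"];sh=R.T@(np.array(xyz)-s["ee_pos"])
    a=np.arctan2(R[1,1],R[0,1]);t=(a-ydir+np.pi/2)%np.pi-np.pi/2
    print("shift",sh.round(1),"turn",round(t,3));return sh,t
def st():
    s=sense();print(round(s["clock"],2),s["ee_pos"].round(1),"yang",round(np.arctan2(s["tcp_rot"][1,1],s["tcp_rot"][0,1]),3),"w",round(s["width"],1),"F",s["wrist_force"].round(1),"ff",s["finger_force"],"guide",w2g(s["ee_pos"]).round(1))
E
python3 - <<'E'
from h import *
st();plan((497,-30,231),-2.2)
E
```

```text
0.72 [ 416.5 -432.3  231. ] yang -2.195 w 85.3 F [ 0.6  0.4 -0. ] ff 0.0 guide [ -13.  -469.8]
shift [-1.698e+02 -3.735e+02  1.000e-01] turn 0.005
```

>>> apply_moves:
  moves:
    - [[1,-28,-62,0,0],[1,-56,-124,0,0],[1,-84,-186,0,0],[1,-112,-248,0,0],[1,-140,-310,0,0]]

```text
clock: 1.35
ee_pos: [475.6, -125.4, 231.2]
tcp_rot: [[0.815, -0.58, 0.0], [-0.58, -0.815, -0.0], [0.0, 0.0, -1.0]]
wrist_force: [1.8, 0.2, -0.3]
width: 85.3
finger_force: 0.0
```

>>> apply_moves:
  moves:
    - [[1,-28,-55,0,0],[1,-40,-90,0,0],[1,-40,-90,0,0]]

```text
clock: 1.72
ee_pos: [495.5, -27.3, 231.1]
tcp_rot: [[0.819, -0.574, -0.0], [-0.574, -0.819, 0.001], [-0.001, -0.001, -1.0]]
wrist_force: [-0.1, -0.2, 0.9]
width: 85.5
finger_force: 0.0
```

```bash
python3 - <<'E'
from h import *
st();p=camera_params("wrist");i=snapshot("wrist");cv2.imwrite("pics/w1.png",i[:,:,::-1])
np.save("w1.npy",p,allow_pickle=True)
for n,g,z in(("bush",(0,0),46),("post",(-66,61),78),("gk",(34,-132),72)):print(n,proj(p,np.append(g2w(*g),z)).round())
E
```

```text
1.73 [495.5 -27.3 231.1] yang -2.182 w 85.5 F [-0.1 -0.2  0.9] ff 0.0 guide [-36.6 -57.9]
bush [220. 175.]
post [188. 256.]
gk [326. 100.]
```

View pics/w1.png

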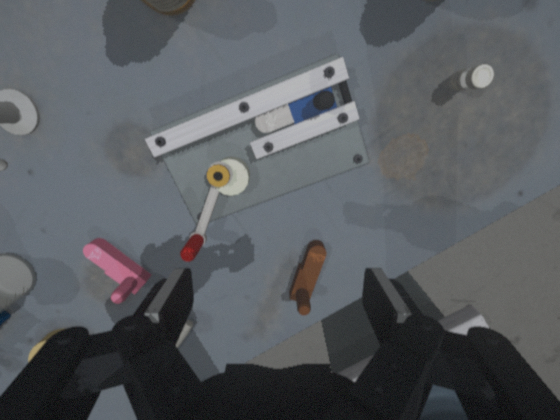

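The wrist picture shows the bush at (218,176), the post top at about (189,253) and the gauge knob at (324,99), all within 3 px of the predictions. The brown and pink decoys lie at (310,275) and (118,270).

```bash
python3 - <<'E'
from h import *
p=np.load("w1.npy",allow_pickle=True).item();ps=camera_params("scene")
for n,u,z in(("bush",(218,176),46),("post",(189,253),78),("gk",(324,99),72),("pinkfar",(92,247),20),("pinkknob",(122,296),72),("brown1",(316,247),20),("brownknob",(304,309),72),("fs1",(329,72),38),("fs3",(158,142),38)):
    X=onz(p,u,z);print(n,X.round(),w2g(X).round())
plan((496,94,110),-2.2);print(plan((496,94,43),-2.2))
E
```

```text
bush [546.  21.  46.] [0. 2.]
post [499.  93.  78.] [-63.  59.]
gk [ 547. -115.   72.] [  35. -130.]
pinkfar [566. 223.  20.] [-31. 202.]
pinkknob [500. 198.  72.] [-88. 161.]
brown1 [397. -17.  20.] [-135.  -72.]
brownknob [360.  31.  72.] [-182.  -35.]
fs1 [ 565. -138.   38.] [  58. -148.]
fs3 [613.  54.  38.] [58. 50.]
shift [ -70.7 -101.7  121. ] turn 0.014
shift [ -70.7 -101.7  188. ] turn 0.014
(array([ -70.69603345, -101.6976639 ,  188.01164257]), np.float64(0.013766613647769876))
```

>>> apply_moves:
  moves:
    - [[0.3,-35,-50,40,0],[0.3,-70,-102,75,0],[0.3,-70,-102,130,0],[0.3,-70,-102,185,0],[0.3,-70,-102,186,0]]
  newtons: 30

```text
clock: 2.4
ee_pos: [493.9, 90.3, 41.6]
tcp_rot: [[0.814, -0.581, -0.01], [-0.581, -0.814, -0.003], [-0.006, 0.009, -1.0]]
wrist_force: [-0.3, 0.5, 0.3]
width: 55.3
finger_force: 0.0
```

>>> apply_moves:
  moves:
    - [[-0.6,0,0,0,0],[-0.6,0,0,0,0],[-0.6,0,0,0,0],[-0.6,0,0,0,0]]

```text
clock: 2.9
ee_pos: [500.0, 93.1, 47.9]
tcp_rot: [[0.815, -0.58, 0.006], [-0.58, -0.815, 0.001], [0.004, -0.004, -1.0]]
wrist_force: [0.4, 0.2, 8.6]
width: 17.3
finger_force: 12.7
```

```bash
python3 - <<'E'
from h import *
st()
for q in(-.6,-.4,-.2,0,.02):
    plan(np.append(g2w(-90*np.cos(q),-90*np.sin(q)),45),-np.pi/2+YAW+q)
E
```

```text
2.9 [500.   93.1  47.9] yang -2.19 w 17.3 F [0.4 0.2 8.6] ff 12.68102190719219 guide [-62.1  59.9]
shift [-8.1 12.9  2.8] turn 0.231
shift [-10.4  30.7   2.7] turn 0.031
shift [-9.2 48.6  2.6] turn -0.169
shift [-4.4 66.   2.5] turn -0.369
shift [-3.8 67.6  2.5] turn -0.389
```

>>> apply_moves:
  moves:
    - [[-0.6,-4,8,0,0],[-0.6,-7,16,0,0],[-0.6,-9,24,0,0],[-0.6,-10,32,0,0],[-0.6,-10,40,0,-0.08]]
  newtons: 40

```text
clock: 3.52
ee_pos: [473.7, 71.4, 48.1]
tcp_rot: [[0.861, -0.508, 0.018], [-0.508, -0.861, 0.009], [0.011, -0.017, -1.0]]
wrist_force: [12.0, 12.3, -6.9]
width: 17.3
finger_force: 15.0
```

```bash
python3 - <<'E'
from h import *
st()
p=w2g(sense()["ee_pos"]);print("q",-np.arctan2(p[1],-p[0]),np.hypot(*p))
for q in(-.2,-.1,0,.03):
    plan(np.append(g2w(-90*np.cos(q),-90*np.sin(q)),46),-np.pi/2+YAW+q)
E
```

```text
3.52 [473.7  71.4  48.1] yang -2.104 w 17.3 F [12.  12.3 -6.9] ff 15.026739360764623 guide [-82.1  32.4]
q -0.37539712262070885 88.2763971287455
shift [-1.8 15.6  1.8] turn -0.083
shift [-0.6 24.6  1.7] turn -0.183
shift [ 1.5 33.3  1.6] turn -0.283
shift [ 2.3 35.9  1.5] turn -0.313
```

>>> apply_moves:
  moves:
    - [[-0.6,-1,8,0,-0.08],[-0.6,-1,16,0,-0.16],[-0.6,0,24,0,-0.24],[-0.6,2,32,0,-0.28],[-0.6,2,32,0,-0.28]]

```text
clock: 4.15
ee_pos: [459.1, 42.0, 48.1]
tcp_rot: [[0.967, -0.253, 0.017], [-0.253, -0.967, 0.008], [0.015, -0.012, -1.0]]
wrist_force: [10.7, 9.5, -4.8]
width: 17.6
finger_force: 14.3
```

```bash
python3 - <<'E'
from h import *
st()
p=w2g(sense()["ee_pos"]);print("q",-np.arctan2(p[1],-p[0]),np.hypot(*p))
E
```

```text
4.15 [459.1  42.   48.1] yang -1.827 w 17.6 F [10.7  9.5 -4.8] ff 14.32483960990794 guide [-89.    0.3]
q -0.0034262625347992034 89.0475208403682
```

>>> apply_moves:
  moves:
    - [[-0.6,3,-5,0,0],[-0.6,3,-5,0,0],[0,3,-5,0,0],[0,3,-5,0,0]]

```text
clock: 4.65
ee_pos: [455.2, 41.3, 45.6]
tcp_rot: [[0.967, -0.256, -0.0], [-0.256, -0.967, -0.0], [0.0, 0.0, -1.0]]
wrist_force: [-0.0, -0.4, -0.0]
width: 43.0
finger_force: 0.0
```

>>> apply_moves:
  moves:
    - [[0.1,0,0,-50,0],[0.1,0,0,-100,0],[0.1,0,0,-150,0],[0.1,0,40,-180,0],[0.1,0,40,-180,0]]

```text
clock: 5.28
ee_pos: [445.7, 0.3, 227.3]
tcp_rot: [[0.965, -0.261, 0.004], [-0.261, -0.965, -0.002], [0.004, 0.001, -1.0]]
wrist_force: [0.2, 0.5, 0.2]
width: 46.8
finger_force: 0.0
```

```bash
python3 - <<'E'
from h import *
st();p=camera_params("wrist");i=snapshot("wrist");cv2.imwrite("pics/w2.png",i[:,:,::-1]);np.save("w2.npy",p,allow_pickle=True)
for n,g,z in(("bush",(0,0),46),("post",(-90,0),78),("gk",(34,-131),72)):print(n,proj(p,np.append(g2w(*g),z)).round())
E
```

```text
5.28 [4.457e+02 3.000e-01 2.273e+02] yang -1.835 w 46.8 F [0.2 0.5 0.2] ff 0.0 guide [-91.7 -43.5]
bush [236. 104.]
post [237. 196.]
gk [374.  61.]
```

View pics/w2.png

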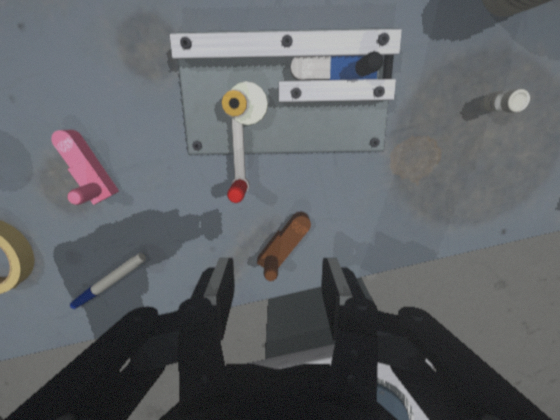

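The picture shows the post at (237,193), straight below the bush at (234,103), so the lever stands square to the fence (q ≈ 0). The gauge knob is at (374,62).

```bash
python3 - <<'E'
from h import *
p=np.load("w2.npy",allow_pickle=True).item();ps=camera_params("scene");pd=camera_params("side")
for n,u,z in(("bush",(234,103),46),("post",(237,194),78),("gk",(374,62),72),("f1",(186,43),38),("f3",(384,39),38)):
    X=onz(p,u,z);print(n,X.round(),w2g(X).round())
for P,u in((ps,(308,90)),(pd,(349,292))):X=onz(P,u,150);print("bottle",X.round(),w2g(X).round())
print("amber",w2g(onz(ps,(216,120),130)))
X=g2w(34,-131);plan((*X,110),-np.pi/2+YAW);plan((*X,46),-np.pi/2+YAW)
E
```

```text
bush [546.  21.  46.] [1. 2.]
post [460.  41.  78.] [-88.  -0.]
gk [ 545. -116.   72.] [  33. -131.]
f1 [613.  51.  38.] [58. 47.]
f3 [ 565. -140.   38.] [  58. -149.]
bottle [ 579. -277.  150.] [ 106. -279.]
bottle [ 583. -304.  150.] [ 117. -304.]
amber [223.65444846 -54.34184546]
shift [127.5  87.4 116.1] turn -0.011
shift [127.4  87.4 180.1] turn -0.011
```

>>> apply_moves:
  moves:
    - [[0.2,50,35,40,0],[0.2,100,70,60,0],[0.2,127,87,110,-0.01],[0.2,127,87,165,-0.01],[0.2,127,87,177,-0.01]]
  newtons: 30

```text
clock: 5.95
ee_pos: [541.9, -112.2, 43.2]
tcp_rot: [[0.969, -0.245, -0.011], [-0.245, -0.97, 0.003], [-0.011, 0.0, -1.0]]
wrist_force: [-0.9, 0.2, 0.8]
width: 50.9
finger_force: 0.0
```

>>> apply_moves:
  moves:
    - [[-0.6,0,0,0,0],[-0.6,0,0,0,0],[-0.6,0,0,0,0],[-0.6,0,0,0,0]]

```text
clock: 6.45
ee_pos: [546.8, -113.3, 50.2]
tcp_rot: [[0.969, -0.246, 0.003], [-0.246, -0.969, -0.0], [0.003, -0.0, -1.0]]
wrist_force: [-1.2, 0.6, 6.4]
width: 17.0
finger_force: 12.4
```

```bash
python3 - <<'E'
from h import *
st()
for y in(-70,-54):plan((*g2w(34,y),46),-np.pi/2+YAW)
E
```

```text
6.45 [ 546.8 -113.3   50.2] yang -1.819 w 17.0 F [-1.2  0.6  6.4] ff 12.428248967626132 guide [  34.4 -128.5]
shift [ -0.3 -58.5   4.2] turn 0.002
shift [ -0.3 -74.5   4.2] turn 0.002
```

>>> apply_moves:
  moves:
    - [[-0.6,1,-12,-3,0],[-0.6,1,-24,-3,0],[-0.6,1,-36,-3,0],[-0.6,1,-48,-3,0],[-0.6,1,-60,-3,0]]

```text
clock: 7.08
ee_pos: [561.8, -54.7, 51.2]
tcp_rot: [[0.969, -0.245, -0.0], [-0.245, -0.969, 0.0], [-0.0, -0.0, -1.0]]
wrist_force: [-1.0, -0.4, -2.4]
width: 17.3
finger_force: 11.9
```

```bash
python3 - <<'E'
from h import *
st()
E
```

```text
7.08 [561.8 -54.7  51.2] yang -1.819 w 17.3 F [-1.  -0.4 -2.4] ff 11.904306931828614 guide [ 34.4 -68. ]
```

>>> apply_moves:
  moves:
    - [[-0.6,0,-3,0,0],[-0.6,0,-6,0,0],[-0.6,0,-9,0,0],[-0.6,0,-12,0,0],[-0.6,0,-12,0,0]]

```text
clock: 7.7
ee_pos: [564.5, -43.9, 51.3]
tcp_rot: [[0.969, -0.246, 0.0], [-0.246, -0.969, 0.0], [0.0, -0.0, -1.0]]
wrist_force: [-0.3, -0.0, -1.3]
width: 17.5
finger_force: 11.9
```

>>> apply_moves:
  moves:
    - [[-0.6,0,-2,0,0],[-0.6,0,-4,0,0],[-0.6,0,-4,0,0]]

```text
clock: 8.07
ee_pos: [565.4, -40.6, 51.3]
tcp_rot: [[0.969, -0.246, -0.0], [-0.246, -0.969, -0.001], [-0.0, 0.001, -1.0]]
wrist_force: [-0.4, -0.6, -1.2]
width: 17.3
finger_force: 12.0
```

```bash
python3 - <<'E'
from h import *
st()
E
```

```text
8.07 [565.4 -40.6  51.3] yang -1.819 w 17.3 F [-0.4 -0.6 -1.2] ff 12.020507339620963 guide [ 34.3 -53.4]
```

>>> apply_moves:
  moves:
    - [[-0.6,0,-2,0,0],[-0.6,0,-4,0,0],[-0.6,0,-4,0,0]]

```text
clock: 8.45
ee_pos: [565.5, -39.8, 51.3]
tcp_rot: [[0.969, -0.248, -0.002], [-0.248, -0.969, -0.004], [-0.001, 0.005, -1.0]]
wrist_force: [-2.4, -7.0, 0.7]
width: 17.5
finger_force: 12.4
```

>>> apply_moves:
  moves:
    - [[-0.6,0,-2,0,0],[-0.6,0,-4,0,0],[-0.6,0,-4,0,0]]

```text
clock: 8.82
ee_pos: [565.5, -39.3, 51.4]
tcp_rot: [[0.968, -0.25, -0.005], [-0.25, -0.968, -0.008], [-0.002, 0.009, -1.0]]
wrist_force: [-4.5, -12.9, 4.6]
width: 17.2
finger_force: 12.9
```

Step contact is clear: the gauge stopped at y ≈ -43 with 13 N against it. Now I'll draw it back.

>>> apply_moves:
  moves:
    - [[-0.6,0,16,0,0],[-0.6,0,32,0,0],[-0.6,0,48,0,0],[-0.6,0,64,0,0],[-0.6,0,80,0,0]]

```text
clock: 9.45
ee_pos: [547.6, -111.1, 51.3]
tcp_rot: [[0.969, -0.246, 0.0], [-0.246, -0.969, -0.0], [0.0, -0.0, -1.0]]
wrist_force: [-0.3, -0.1, -2.6]
width: 17.1
finger_force: 12.0
```

>>> apply_moves:
  moves:
    - [[-0.6,0,0,0,0],[0,0,0,0,0],[0.1,0,0,0,0],[0.1,0,0,-55,0],[0.1,0,0,-110,0]]

```text
clock: 10.07
ee_pos: [547.7, -109.1, 162.3]
tcp_rot: [[0.97, -0.244, -0.001], [-0.244, -0.97, 0.001], [-0.001, -0.0, -1.0]]
wrist_force: [0.5, -1.2, 0.2]
width: 47.3
finger_force: 0.0
```

>>> apply_moves:
  moves:
    - [[-1,-45,-10,-60,0],[-1,-90,-20,-70,0],[-1,-90,-20,-70,0]]

```text
clock: 10.45
ee_pos: [464.1, -66.3, 233.5]
tcp_rot: [[0.97, -0.242, 0.004], [-0.242, -0.97, -0.002], [0.004, 0.001, -1.0]]
wrist_force: [-0.0, -0.6, -0.3]
width: 0.2
finger_force: 0.0
```

```bash
python3 - <<'E'
from h import *
st();p=camera_params("wrist");i=snapshot("wrist");cv2.imwrite("pics/w3.png",i[:,:,::-1]);np.save("w3.npy",p,allow_pickle=True)
for n,g,z in(("bush",(0,0),46),("post",(-90,0),78),("gk",(34,-128),72)):print(n,proj(p,np.append(g2w(*g),z)).round())
E
```

```text
10.45 [464.1 -66.3 233.5] yang -1.815 w 0.2 F [-0.  -0.6 -0.3] ff 0.0 guide [ -57.4 -103.4]
bush [184. 136.]
post [183. 224.]
gk [305. 102.]
```

View pics/w3.png

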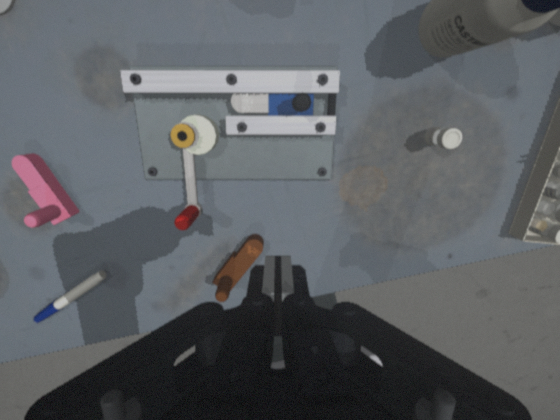

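The gauge is back in its track. The nose tip is at column 232 and the disc's edge at column 216, so the nose is clear. The lever is unchanged, with the post top near (184,222).

```bash
python3 - <<'E'
from h import *
p=np.load("w3.npy",allow_pickle=True).item()
i=cv2.imread("pics/w3.png")[100:170,150:230];h=cv2.cvtColor(i,cv2.COLOR_BGR2HSV)
m=cv2.inRange(h,(12,110,90),(32,255,255));c=max(cv2.findContours(m,0,2)[0],key=cv2.contourArea)
(x,y),r=cv2.minEnclosingCircle(c);print(x+150,y+100,r)
X=onz(p,(x+150,y+100),44);print(X.round(1))
plan((546,20.5,100),-np.pi/2+YAW);plan((546,20.5,52),-np.pi/2+YAW)
E
```

```text
182.16850662231445 135.22375869750977 11.940607070922852
[546.6  21.8  44. ]
shift [  56.4 -105.   132.8] turn 0.004
shift [  56.3 -105.1  180.8] turn 0.004
```

>>> apply_moves:
  moves:
    - [[-1,28,-50,40,0],[-1,57,-105,80,0],[-1,57,-105,130,0],[-1,57,-105,165,0],[-1,57,-105,175,0]]

```text
clock: 11.12
ee_pos: [545.4, 19.2, 52.9]
tcp_rot: [[0.969, -0.245, -0.006], [-0.245, -0.969, -0.0], [-0.006, 0.001, -1.0]]
wrist_force: [-0.4, -0.0, -0.3]
width: -0.1
finger_force: 0.0
```

>>> apply_moves:
  moves:
    - [[-1,0,0,3,0],[-1,0,0,6,0],[-1,0,0,9,0],[-1,0,0,12,0],[-1,0,0,12,0]]

```text
clock: 11.75
ee_pos: [547.3, 19.1, 45.2]
tcp_rot: [[0.969, -0.246, 0.002], [-0.246, -0.969, -0.0], [0.002, -0.0, -1.0]]
wrist_force: [-1.2, 0.3, 3.9]
width: 0.1
finger_force: 2.0
```

```bash
python3 - <<'E'
from h import *
st()
E
```

```text
11.75 [547.3  19.1  45.2] yang -1.819 w 0.1 F [-1.2  0.3  3.9] ff 1.9749787328510138 guide [ 2.1 -0.1]
```

>>> apply_moves:
  moves:
    - [[-1,0,0,2,0],[-1,0,0,4,0],[-1,0,0,6,0],[-1,0,0,6,0]]

```text
clock: 12.25
ee_pos: [547.4, 19.1, 40.0]
tcp_rot: [[0.969, -0.246, 0.002], [-0.246, -0.969, -0.001], [0.002, 0.0, -1.0]]
wrist_force: [-1.5, 0.0, 10.6]
width: 0.1
finger_force: 5.6
```

>>> apply_moves:
  moves:
    - [[-1,0,0,1,0],[-1,0,0,2,0],[-1,0,0,3,0],[-1,0,0,3,0]]

```text
clock: 12.75
ee_pos: [547.6, 19.1, 39.8]
tcp_rot: [[0.969, -0.246, 0.002], [-0.246, -0.969, -0.002], [0.003, 0.001, -1.0]]
wrist_force: [-9.5, -1.4, 34.1]
width: 0.1
finger_force: 16.6
```

The bush stopped hard at z ≈ 40, with 34 N on it. That matches the home height.

>>> apply_moves:
  moves:
    - [[-1,0,0,-30,0],[-1,0,0,-90,0],[-1,0,0,-150,0],[-1,-90,90,-190,0],[-1,-90,90,-190,0]]

```text
clock: 13.38
ee_pos: [443.1, -42.3, 223.8]
tcp_rot: [[0.97, -0.245, 0.001], [-0.245, -0.97, -0.0], [0.001, -0.0, -1.0]]
wrist_force: [0.1, -1.4, 0.5]
width: -0.2
finger_force: 0.0
```

```bash
python3 - <<'E'
from h import *
st();i=snapshot("wrist")[:,:,::-1];j=snapshot("scene")[:,:,::-1]
cv2.imwrite("pics/f.png",np.hstack([cv2.resize(i,(448,336)),cv2.resize(crop(j,220,135,120,110,3),(352,336))]))
E
```

```text
13.38 [443.1 -42.3 223.8] yang -1.818 w -0.2 F [ 0.1 -1.4  0.5] ff 0.0 guide [-83.7 -85.3]
```

View pics/f.png

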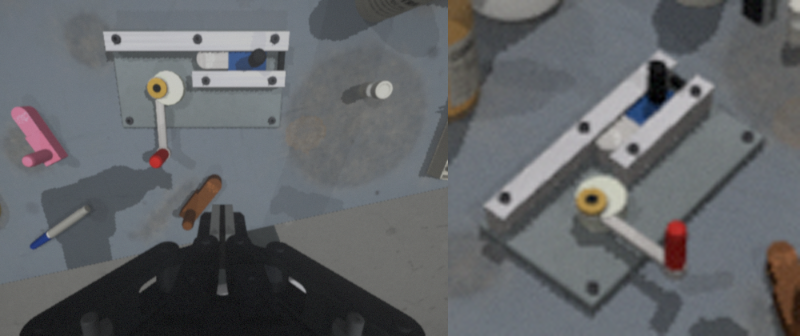

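The final picture shows the lever square to the fence, with the post at (160,158) under the bush at (157,88). The gauge lies in its track with the nose clear of the disc, the bush is down, and nothing around has moved.

```bash
python3 -c "
from cell import *
print(finish_job())"
```

```text
the job is handed in; nothing more can be done
None
```

The job is done and handed in: the lever is set at q ≈ 0 (about a 26 mm gap), the gauge passed its nose and stopped on the blue step with about 13 N, it was drawn back clear of the disc, and the bush was pressed home at z ≈ 40 mm, all in about 13.4 s.

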